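# Level the laboratory balance

## Robot

A 6-joint arm with a two-finger parallel gripper is mounted at the origin on the work surface. World frame = base frame: x ahead of the robot, y to its left, z up, the work surface at z = 0. Lengths are in m, angles in rad, forces in N, time in s.
With the tool pointing down it reaches from about 0.325 to 0.775 m from the base axis. Payload 5.5 kg.
Tool frame: the origin (TCP) lies at the very end of the fingers, on their centre line; the grasp point (between the pads) lies 19 mm behind it; z points along the fingers, y is the line along which they close (so a half turn about z gives the same grasp; the last joint's range is limited). The gripper opens to 88 mm and grips with 3 to 60 N. Pads are 20 mm wide; open, the fingers measure 115 mm over their backs; the gripper's body (75 mm by 178 mm) begins 61 mm behind the grasp point.
Start: joints at [1.2, 0.091, 1.231, -0, 1.82, -0.057], TCP at [0.185, 0.571, 0.223] pointing down, gripper open.
Joint ranges: [-2.87, 2.87], [-0.86, 2.18], [0.17, 2.46], [-1.51, 4.65], [0.06, 2.69], [-2.65, 2.65]. Speed limits (rad/s): [2.57, 2.57, 3.01, 3.14, 3.14, 3.14].

## Interface

Orientations are given as [roll, pitch, yaw] about the fixed x, y, z axes, in that order (R = Rz(yaw) Ry(pitch) Rx(roll)).
In Python, from rig import bot gives the robot as it stands. Calls block until the motion is done:
- bot.move_ptp(position, orientation): joint-space move of the TCP to a pose.
- bot.move_linear(position, rotation=None, vel=0.15): straight line of the TCP; rotation=None keeps the orientation; vel is the mean speed in m/s.
- bot.goto_joints(angles): joint-space move.
- bot.release() and bot.gripper_close(): open the fingers fully, or close them until they stop; the grip force is fixed at half the most.
- bot.hold(seconds).
- bot.inverse_kinematics(position, orientation): joint angles nearest the present ones, or None.
- bot.read_camera(name): name is "side" or "top" or "wrist"; returns (picture, depth): 420x560x3 uint8, red, green, blue; 420x560 float32, m along the optical axis (not along the pixel's ray), 0 where there is no reading.
- bot.camera_model(name): a dict with "fx", "fy", "cx", "cy" (pixels), "R" (3x3) and "t" (3): a world point X has camera coordinates R X + t; the wrist camera has in their place "T_tool_cam" (4x4, takes a point from camera to tool coordinates, whose origin is the TCP and whose axes are the flange's). Camera axes: x right, y down, z forward; pixel columns grow to the right and rows downward; lengths in m; the calibration is good to about 2 mm. A picture is of the moment at which its call begins: read the wrist's pose just before it. camera_model takes no time and is no camera call.
A pose or a line that the arm cannot do raises bot.PlanningError and nothing moves.
- bot.job_done(): hands the job in; it is judged then, once.
Readings, each from a call of its own:
- bot.current_time_s(): time.
- bot.current_joint_pos(): joint angles.
- bot.current_qvel(): joint speeds.
- bot.current_tau(): joint torques, N m.
- bot.current_eef_pos(): TCP position.
- bot.current_tcp_rot(): TCP orientation.
- bot.current_ft_force(): force on the tool from outside, world axes, zero at the start.
- bot.current_moment(): the same for the moment, N m.
- bot.current_finger_gap(): finger opening in m.
- bot.current_grasp_force(): force on a finger pad.
Only numpy, scipy, OpenCV 4.12 (cv2) and the standard library are available. Lean on these libraries where they do the work, as an engineer would, in place of code of your own. Each camera call takes 0.05 s, during which the arm holds its last target. There are 200 camera calls.

## Task

The white balance on the stone slab is out of level. Turn its two black foot-screw knobs, one after the other, until the bubble in each of its two tube levels sits in the middle, between the two black lines, then let go.

Things in the scene. Friction and masses are not known exactly. Their poses are not given: they have to be found in the camera images.
- near_knob (a point): Black round knob at the near left corner of a white balance (220 x 250 mm), 40 mm in diameter, 28 mm high, upright. Point on its axis, 76 mm above the bench at the height to grip, any yaw, from above. Axes fixed to the balance: x from front (robot side) to far side, y left, z up; turned up to 0.5 rad. Turns with 0.06 N m friction, stays where left, stops 1.5 rad either side of level.
- far_knob (a point): Same knob at the balance's far right corner (160 mm further along x, 190 mm to the right of near_knob); same size, grip height, axes, friction and stops. All else on the balance is below 54 mm; a loose small weight, top at 54 mm, stands on the slab at its left. (The smaller black knob on the white stirrer to the left is no part of it.)
- near_bubble (a point): Pale bubble (16 x 10 mm) in the green tube level on the front edge, lying along y. Only near_knob moves it: 14 mm per radian, left (+y) when turned clockwise from above, right when anticlockwise. Level when it is 95 mm to the right (-y) of near_knob, between black lines 32 mm apart. Starts 9 to 17 mm too far left: near_knob needs 0.65 to 1.2 rad anticlockwise. The tilt itself is too small to see.
- far_bubble (a point): Same bubble in the same kind of level on the right edge, lying along x. Only far_knob moves it: 14 mm per radian, to the far side (+x) when turned clockwise from above, to the front (-x) when anticlockwise. Level when it is 80 mm to the front (-x) of far_knob, between its two black lines. Starts 9 to 17 mm too far front: far_knob needs 0.65 to 1.2 rad clockwise.

How it is judged:
At the end, for the whole second after the job is handed in: Each bubble's centre is within 8 mm of the middle of its tube level (the bubble lies between the two black lines), and both stay there (y of near_bubble in the frame of near_knob between -0.103 and -0.087 m and x of far_bubble in the frame of far_knob between -0.088 and -0.072 m); the robot touches nothing.
It also fails if it takes over 40 s, if anything falls off the work surface, if the arm or the gripper's body presses on something with over 40 N, if the wrist force passes 120 N, or if a joint passes its speed limit or range.

## Working session

There is one attempt and no reset: what is moved stays moved. The work goes in short steps, each a Python script; the robot and the scene stay as the last script left them, time stands still between calls to the robot, and variables do not carry over. Pictures are saved under pics/ and viewed, at most 10 in all, crops included, and the job is handed in when it is done.

```bash
mkdir -p pics; python3 - <<'E'
from rig import bot
import cv2,numpy as np
for n in("top",):
    p,d=bot.read_camera(n); cv2.imwrite(f"pics/{n}0.png",p[...,::-1]); np.savez(f"{n}0.npz",p=p,d=d)
    print({k:np.round(v,3).tolist() for k,v in bot.camera_model(n).items()})
print(bot.current_tcp_rot(),bot.current_time_s())
E
```

```text
{'fx': 387.905, 'fy': 387.905, 'cx': 280.192, 'cy': 211.318, 'R': [[-0.011, -1.0, 0.029], [-0.986, 0.006, -0.166], [0.166, -0.03, -0.986]], 't': [-0.0, 0.596, 0.674]}
[-3.13965681e+00 -1.07933354e-04  2.82778659e+00] 0.05
```

View pics/top0.png

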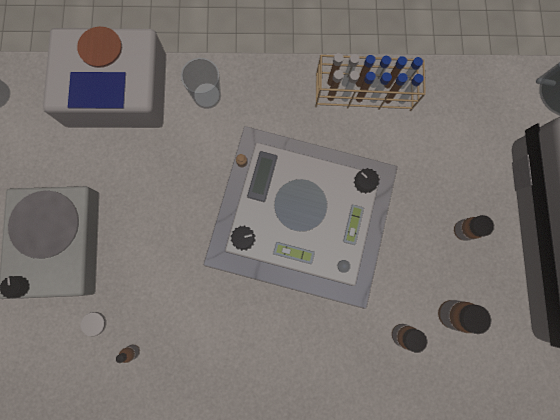

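The picture shows the balance with the near knob at about (243,238), the far knob at (367,180), the near level at (294,253) and the far level at (354,224). Both bubbles are off-centre.

```bash
cat > h.py <<'E'
import cv2,numpy as np
from rig import bot
def world(n,u,v,z):
    "intersect pixel ray with plane height z"
    m=bot.camera_model(n); R,t=np.array(m["R"]),np.array(m["t"])
    r=R.T@[(u-m["cx"])/m["fx"],(v-m["cy"])/m["fy"],1]; c=-R.T@t
    return c+r*(z-c[2])/r[2]
def world_d(n,u,v,d):
    m=bot.camera_model(n); R,t=np.array(m["R"]),np.array(m["t"])
    return R.T@(np.array([(u-m["cx"])/m["fx"],(v-m["cy"])/m["fy"],1])*d-t)
E
python3 - <<'E'
from h import *
f=np.load("top0.npz");p,d=f["p"],f["d"]
K=[]
for u,v in((243,238),(367,180)):
    w=p[v-20:v+21,u-20:u+21].max(2)<60
    n,l,s,c=cv2.connectedComponentsWithStats(w.astype(np.uint8)); i=1+s[1:,4].argmax()
    dd=np.median(d[v-20:v+21,u-20:u+21][l==i]); 
    (cx,cy),r=cv2.minEnclosingCircle(np.argwhere(l==i)[:,::-1].astype(np.float32))
    print("knob",c[i]+[u-20,v-20],(cx+u-20,cy+v-20),r,s[i],dd,world_d("top",cx+u-20,cy+v-20,dd)); K.append(world_d("top",cx+u-20,cy+v-20,dd))
a,b=K; print("dist",np.linalg.norm((b-a)[:2]),"exp",np.hypot(.16,.19))
yaw=np.arctan2(*(b-a)[1::-1])-np.arctan2(-.19,.16);print("yaw",yaw)
for u,v in((294,253),(354,224)): print(world_d("top",u,v,d[v,u]))
cv2.imwrite("pics/crop.png",cv2.resize(p[150:300,210:400,::-1],None,fx=4,fy=4,interpolation=cv2.INTER_CUBIC))
E
```

```text
knob [241.84615385 236.87869822] (242.5, 237.5) 12.103818893432617 [  8   8  24  24 338] 0.67590106 [0.54339732 0.06220826 0.087823  ]
knob [366.23887588 180.42154567] (366.0, 180.0) 12.728022575378418 [  7   8  25  25 427] 0.7001581 [ 0.64575111 -0.15958351  0.08719193]
dist 0.24427011369109525 exp 0.24839484696748443
yaw -0.2675283786265249
[ 0.51794482 -0.02969146  0.04945757]
[ 0.57107794 -0.14317679  0.04780598]
```

View pics/crop.png

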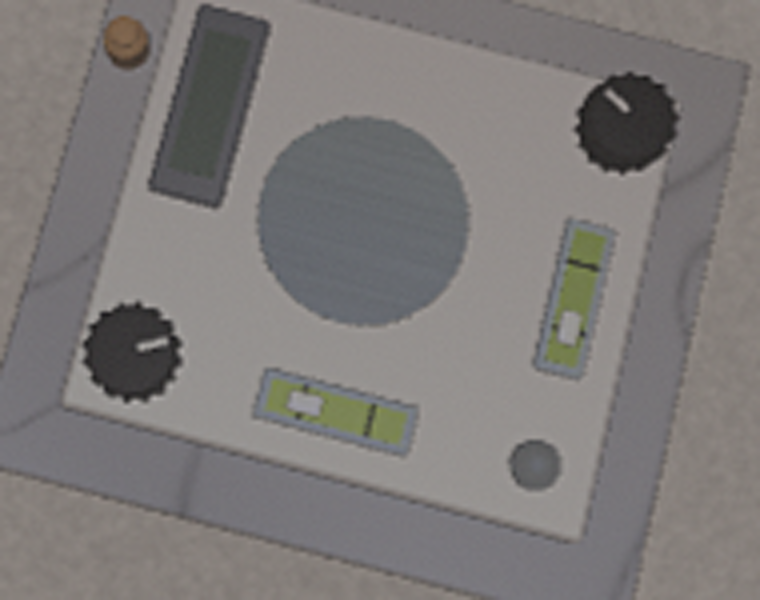

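Knob tops sit at z≈0.088, and the knob spacing is 244 mm against 248 expected. The balance is at yaw ≈ -0.27. I'll hover over the near knob and refine with the wrist camera.

```bash
cat >> h.py <<'E'
from scipy.spatial.transform import Rotation as Ro
def wrist_knob(tag,z=0.088):
    "centre of the flat black knob top seen by the wrist camera, world"
    m=bot.camera_model("wrist"); T=np.eye(4); T[:3,:3]=Ro.from_euler("xyz",bot.current_tcp_rot()).as_matrix(); T[:3,3]=bot.current_eef_pos()
    p,d=bot.read_camera("wrist"); cv2.imwrite(f"pics/{tag}.png",p[...,::-1])
    v,u=np.mgrid[:420,:560]; P=np.stack([(u-m["cx"])/m["fx"]*d,(v-m["cy"])/m["fy"]*d,d,np.ones_like(d)],-1)@(T@np.array(m["T_tool_cam"])).T
    e=T[:3,3]; k=(d>0)&(abs(P[...,2]-z)<.006)&(np.hypot(P[...,0]-e[0],P[...,1]-e[1])<.045)
    q=P[k][:,:3]; lo,hi=np.percentile(q,[.5,99.5],0); (c,r)=cv2.minEnclosingCircle(q[:,:2].astype(np.float32))
    print(tag,k.sum(),"mid",(lo+hi)/2,"size",hi-lo,"circ",c,r); return P,k
E
python3 - <<'E'
from h import *
for n,xy,s in(("near",(.5426,.0640),1),("far",(.6466,-.1614),-1)):
  for y in np.arange(-3,3.1,.5):
    q=[bot.inverse_kinematics([*xy,.059],[np.pi,0,y+a]) for a in(0,s)]
    print(n,round(y,2),[None if x is None else np.round(x,2).tolist() for x in q])
E
```

```text
near -3.0 [[0.06, -0.02, 1.64, 0.0, 1.53, -1.66], None]
near -2.5 [[0.06, -0.02, 1.64, 0.0, 1.53, -2.16], None]
near -2.0 [None, [0.06, -0.02, 1.64, -0.0, 1.53, 2.63]]
near -1.5 [None, [0.06, -0.02, 1.64, -0.0, 1.53, 2.13]]
near -1.0 [[0.06, -0.02, 1.64, -0.0, 1.53, 2.63], [0.06, -0.02, 1.64, -0.0, 1.53, 1.63]]
near -0.5 [[0.06, -0.02, 1.64, -0.0, 1.53, 2.13], [0.06, -0.02, 1.64, -0.0, 1.53, 1.13]]
near 0.0 [[0.06, -0.02, 1.64, -0.0, 1.53, 1.63], [0.06, -0.02, 1.64, -0.0, 1.53, 0.63]]
near 0.5 [[0.06, -0.02, 1.64, -0.0, 1.53, 1.13], [0.06, -0.02, 1.64, -0.0, 1.53, 0.13]]
near 1.0 [[0.06, -0.02, 1.64, -0.0, 1.53, 0.63], [0.06, -0.02, 1.64, 0.0, 1.53, -0.37]]
near 1.5 [[0.06, -0.02, 1.64, -0.0, 1.53, 0.13], [0.06, -0.02, 1.64, 0.0, 1.53, -0.87]]
near 2.0 [[0.06, -0.02, 1.64, 0.0, 1.53, -0.37], [0.06, -0.02, 1.64, 0.0, 1.53, -1.37]]
near 2.5 [[0.06, -0.02, 1.64, 0.0, 1.53, -0.87], [0.06, -0.02, 1.64, 0.0, 1.53, -1.87]]
near 3.0 [[0.06, -0.02, 1.64, 0.0, 1.53, -1.37], [0.06, -0.02, 1.64, 0.0, 1.53, -2.37]]
far -3.0 [[-0.3, 0.3, 1.29, 0.0, 1.56, -2.01], [-0.3, 0.3, 1.29, 0.0, 1.56, -1.01]
[... 178 characters left out ...]
1.56, -2.51]]
far -1.0 [[-0.3, 0.3, 1.29, -0.0, 1.56, 2.28], None]
far -0.5 [[-0.3, 0.3, 1.29, -0.0, 1.56, 1.78], None]
far 0.0 [[-0.3, 0.3, 1.29, -0.0, 1.56, 1.28], [-0.3, 0.3, 1.29, -0.0, 1.56, 2.28]]
far 0.5 [[-0.3, 0.3, 1.29, -0.0, 1.56, 0.78], [-0.3, 0.3, 1.29, -0.0, 1.56, 1.78]]
far 1.0 [[-0.3, 0.3, 1.29, -0.0, 1.56, 0.28], [-0.3, 0.3, 1.29, -0.0, 1.56, 1.28]]
far 1.5 [[-0.3, 0.3, 1.29, 0.0, 1.56, -0.22], [-0.3, 0.3, 1.29, -0.0, 1.56, 0.78]]
far 2.0 [[-0.3, 0.3, 1.29, 0.0, 1.56, -0.72], [-0.3, 0.3, 1.29, -0.0, 1.56, 0.28]]
far 2.5 [[-0.3, 0.3, 1.29, 0.0, 1.56, -1.22], [-0.3, 0.3, 1.29, 0.0, 1.56, -0.22]]
far 3.0 [[-0.3, 0.3, 1.29, 0.0, 1.56, -1.72], [-0.3, 0.3, 1.29, 0.0, 1.56, -0.72]]
```

```bash
python3 - <<'E'
from h import *
bot.move_ptp([.5426,.0640,.17],[np.pi,0,1.3])
wrist_knob("w_near"); print(bot.current_eef_pos(),bot.current_time_s(),bot.current_finger_gap())
E
```

```text
w_near 2011 mid [0.54069855 0.06277939 0.08611035] size [0.0403361  0.04022472 0.00697955] circ (0.5405887365341187, 0.0623406246304512) 0.02191866748034954
[0.54257703 0.06488748 0.17011391] 2.325 0.08769029939714834
```

View pics/w_near.png

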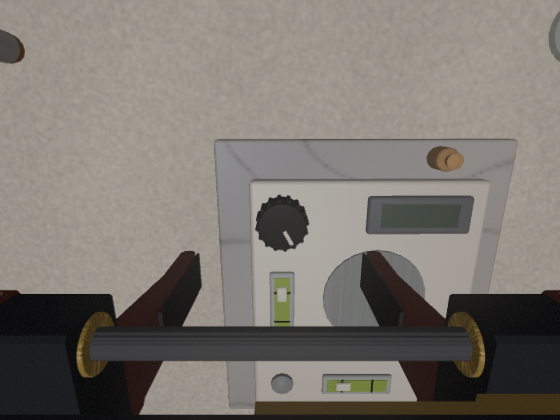

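The wrist view shows the near knob at (282,223), size 40 mm at z≈0.088, and it agrees with the top view within 2 mm. Both bubbles are visible too. I'll grip and turn the near knob.

```bash
cat >> h.py <<'E'
def turn(x,y,yaw,delta):
    bot.move_linear([x,y,.059],vel=.08); print("down",bot.current_eef_pos(),bot.current_ft_force())
    bot.gripper_close(); print("gap",bot.current_finger_gap(),bot.current_grasp_force(),bot.current_ft_force())
    for f in(.5,1):
        bot.move_ptp([x,y,.059],[np.pi,0,yaw+f*delta]); print(bot.current_tcp_rot()[2],bot.current_moment()[2],bot.current_finger_gap())
    bot.release(); bot.move_linear([x,y,.17],vel=.1); print("t",bot.current_time_s())
E
python3 - <<'E'
from h import *
turn(.5414,.0632,1.3,.93)
bot.move_ptp([.6456,-.1610,.17],[np.pi,0,2.2])
wrist_knob("w_far"); print(bot.current_eef_pos(),bot.current_time_s())
E
```

```text
down [0.54179088 0.06323615 0.05971051] [ 0.41099398 -0.14281533 -0.58154895]
gap 0.03913310847854829 29.998894035816193 [ 6.40477555 -1.17655152 -4.34005967]
1.7649142383190222 0.04366016534694478 0.03947209736719345
2.229971874746353 0.04537151382581173 0.03918978364165365
t 7.85
w_far 2005 mid [ 0.64424279 -0.16283976  0.086052  ] size [0.03977211 0.03973214 0.00673446] circ (0.6445404291152954, -0.1629454493522644) 0.021865105256438255
[ 0.64560899 -0.15927234  0.17045589] 8.875
```

View pics/w_far.png

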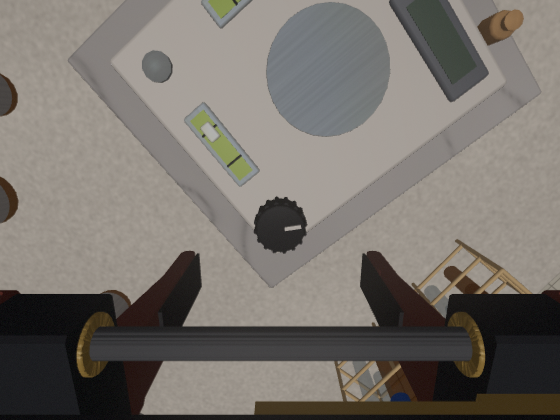

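The far knob is at (280,225). The knob spacing is now 248.2 mm, matching the expected value. The far bubble at (210,132) sits about on the front line, roughly 15 mm off, so I'll turn it 1.07 rad clockwise.

```bash
python3 - <<'E'
from h import *
turn(.6447,-.1624,2.2,-1.07)
bot.move_ptp([.3,.45,.25],[np.pi,0,2.2])
p,d=bot.read_camera("top")
cv2.imwrite("pics/crop2.png",cv2.resize(p[150:300,210:400,::-1],None,fx=4,fy=4,interpolation=cv2.INTER_CUBIC))
print(bot.current_time_s())
E
```

```text
down [ 0.64508658 -0.16249447  0.05983211] [-0.35806313  0.10421744  0.45145767]
gap 0.0394768160007715 29.999282956123352 [ 5.95125542  3.19606978 -1.26990988]
1.6661421982142015 -0.003876675092448406 0.03957137161802048
1.131104958432622 -0.06677214575748311 0.03912987150399657
t 14.5167
17.075
```

View pics/crop2.png

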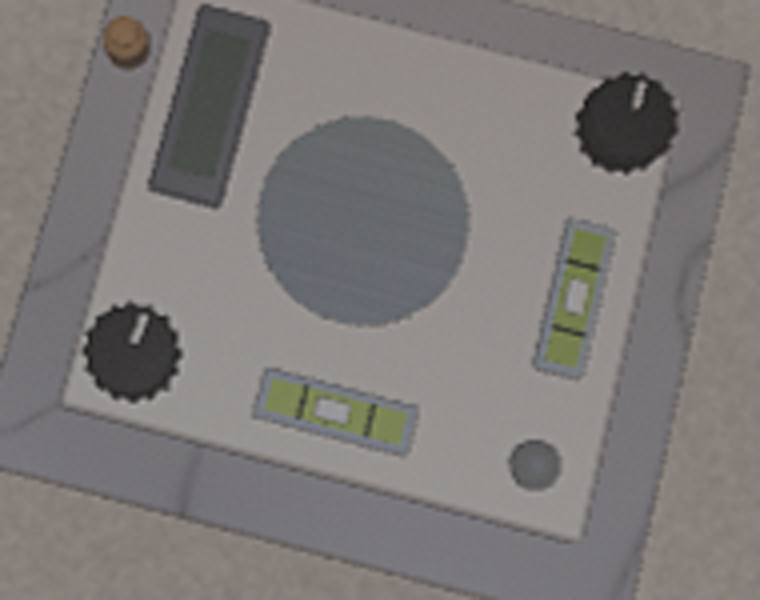

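Both bubbles, near at (333,411) and far at (577,297), are centred between their black lines, and the arm is clear.

```bash
python3 -c "
from rig import bot
print(bot.job_done())"
```

```text
the job is handed in; nothing more can be done
None
```

I turned both foot-screw knobs, and the last top-camera picture shows each bubble centred between its black lines with the arm clear; I handed the job in at about 17 s, but no verdict came back.

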